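# Slide the clock cabinet's door shut

### The arm

A 7-joint arm with a two-finger parallel gripper is mounted at the origin on a cart in front of the work surface, level with it; the furniture and walls round the work are solid. World frame = base frame: x ahead of the robot, y to its left, z up, the work surface at z = 0. Lengths are in mm, angles in degrees, forces in N, time in s.
With the tool pointing down it reaches from about 350 to 900 mm from the base axis. Payload 8.1 kg.
Tool frame: the origin (TCP) lies midway between the tips of the shut fingers; the grasp point (between the pads) lies 19 mm behind it (env.grasp_offset is the distance from the TCP to the grasp point, in mm); x points along the fingers, y is the direction in which the jaws open and shut, and the axes are right-handed (so a half turn about x gives the same grasp; the last joint's range is limited). The gripper opens to 85 mm and grips with 20 to 120 N. Pads are 22 mm wide; open, the fingers measure 114 mm over their backs; the gripper's body (76 mm by 85 mm) begins 54 mm behind the grasp point. The pads swing forward as they close: fully open they stand 13 mm farther back than shut.
Start: joints at [-73.831, 24.895, 1.432, 90.138, -0.665, 64.973, -4.303], TCP at [234.636, 579.299, 231.323] pointing down, gripper open.
Joint ranges: [-149.89, 149.89], [-25.12, 119.58], [-72.63, 75.52], [4.76, 147.25], [-75.54, 255.54], [6.69, 114.76], [-157.13, 157.13]. Speed limits (degrees/s): [127.2, 127.2, 172.46, 172.46, 180, 180, 180].

### API

Orientations are given as a 3x3 rotation matrix whose columns are the frame's x, y, z axes.
In Python, from plant import env, optics gives the robot as it stands. The module is installed in compiled form; this text tells all that it offers.
- The arm moves only by the tool send_rows, never from a script. Its argument "targets" is one flat list of numbers, 7 for each row, row after row: the gripper command: -1 is shut, 1 is fully open, values between are in proportion, then the shift along the tool's x, y, z in m, then the turn, a rotation vector about the tool's x, y, z in degrees. A call has 1 to 8 rows; each row shifts and turns the pose as measured when the row begins, along the tool's axes as they then stand; what a row does not reach is not made up. A row lasts 1/8 s, in which the tool goes at most 62.5 mm and 10.7 degrees, less where a joint would pass 70% of its speed; a pose out of reach is approached as far as the arm can. A call is refused whole if a number of a shift passes 0.0625 or a number of a turn 10.7, either way. A call with a gripper value outside its range is refused whole. The fingers move at their own pace and stop on an object; the grip force is fixed at half the most. Time passes only in rows, so rows that do not move let the fingers close. It gives the time, the measured TCP pose, the force and the opening at its end, in the units of the state.
- env.read_state(): the state, without advancing time (a new reading comes with each control period).
- optics.grab_frame(name): name is "side" or "top" or "wrist"; returns a dict with "pixels" (420x560x3 uint8, blue, green, red), "fx", "fy", "cx", "cy" (pixels), "dist_coeffs" ([k1, k2, p1, p2, k3] as OpenCV has them; the pictures are not rectified), "world_from_camera" (4x4, takes a point from camera to world coordinates). Camera axes: x right, y down, z forward; pixel columns grow to the right and rows downward; lengths in mm; the calibration is good to about 2 mm. A picture is of the moment at which its call begins. There is no depth.
- env.finish_job(): hands the job in, once; it reports no verdict.
The state is a dict: "t": time; "qpos": joint angles; "dq": joint speeds; "effort": joint torques, N m; "tcp_pos": TCP position; "tcp_rot": TCP orientation; "wrist_force": force on the tool from outside, world axes, zero at the start; "torque": the same for the moment, N m; "opening": finger opening in mm.
Only numpy, scipy, OpenCV 4.12 (cv2) and the standard library are available. Lean on these libraries where they do the work, as an engineer would, in place of code of your own. Each camera call takes 0.05 s, during which the arm holds its last target.

### The job

Two low wooden cabinets with white sliding doors stand open on the desk. Push the door of the one with the hexagonal clock inside along its track until it is fully closed against the left side of its frame. Leave the other cabinet's door as far open as it is, and leave the little jar between the cabinets standing where it is.

Things in the scene. Friction and masses are not known exactly. Their poses are not given: they have to be found in the camera images.
- clock_cabinet_door (a joint): Opening in m of the door of the clock's cabinet: 0 closed (rigid stop at the left side wall), 0.100 wide open. White panel 118 x 83 mm, slides straight along the front; 2 N friction, some damping, stays where left. The cabinet: brown wood, 240 wide, 115 deep, 105 high, clear top, fixed. As the robot sees it, the opening is the left half; open, the door covers the fixed right panel.
- clock_cabinet_pull (a point): Middle of that door's pull: an upright dark round bar 11 mm thick and 71 mm high, 35 mm in front of the white door, held by two short posts; 52 mm above the desk. Its y axis is the closing direction (level, to the robot's left), x points into the door, z up. It moves with the door. The cabinet's front edge is 29 mm behind this point, its top 53 mm above it.
- note_cabinet_pull (a point): The same point of the pull on the door of the other, equal cabinet, which has a block of yellow sticky notes inside; same axes. This door stays as it is.
- jar: Small light jar with a black screw lid, 52 mm across and 70 mm high, standing loose on the desk between the two cabinets. Origin at the centre of its underside, z up. It stays where it is.

How it is judged:
By the outcome, as a careful person would: the job done as asked, in the order asked, and still so for the second after the job is handed in, with the robot touching nothing.
It also fails if it takes over 29 s, if anything falls off the work surface, if the arm or the gripper's body presses on something with over 40 N, if the wrist force passes 120 N, or if a joint passes its speed limit or range.

## Working session

There is one attempt and no reset: what is moved stays moved. The work goes in short steps, Python scripts to look and compute and a tool call to move; the robot and the scene stay as the last step left them, time stands still between calls to the robot, and variables do not carry over. Pictures are saved under pics/ and viewed, and the job is handed in when it is done.

Besides the shell and the picture viewer there is one more tool, called after "Emit:" as a command line: name --argument value ..., lists and objects as JSON in quotes. send_rows: Moves the arm, as the interface text tells. Its arguments: {"type":"object","properties":{"targets":{"type":"array","items":{"type":"number"}}},"required":["targets"]}

```bash
mkdir -p pics; python3 - <<'E'
from plant import env, optics
import cv2,numpy as np
for n in ["side","top","wrist"]:
    f=optics.grab_frame(n); cv2.imwrite(f"pics/a_{n}.png",f["pixels"])
    print(n,f["fx"],f["fy"],f["cx"],f["cy"],f["dist_coeffs"]); print(np.round(f["world_from_camera"],3))
s=env.read_state(); print(s["t"],s["tcp_pos"],s["tcp_rot"],s["opening"],s["wrist_force"],env.grasp_offset)
E
```

```text
side 398.7352991648424 398.7352991648424 277.5937243207096 210.71120371364032 [-0.11619065  0.          0.          0.          0.        ]
[[ 9.74000e-01 -1.51000e-01  1.69000e-01  3.88767e+02]
 [-2.27000e-01 -6.46000e-01  7.29000e-01 -5.00751e+02]
 [-1.00000e-03 -7.48000e-01 -6.63000e-01  6.35121e+02]
 [ 0.00000e+00  0.00000e+00  0.00000e+00  1.00000e+00]]
top 473.8512383087906 473.8512383087906 277.77908017244425 205.95950077987004 [-0.05158271  0.          0.          0.          0.        ]
[[ 1.100000e-02 -9.900000e-01  1.410000e-01  3.855320e+02]
 [-1.000000e+00 -9.000000e-03  1.500000e-02  1.315270e+02]
 [-1.400000e-02 -1.410000e-01 -9.900000e-01  1.051122e+03]
 [ 0.000000e+00  0.000000e+00  0.000000e+00  1.000000e+00]]
wrist 292.163973248497 292.163973248497 276.5029905290246 208.60100088988435 [-0.01033914  0.          0.          0.          0.        ]
[[ 3.76000e-01  8.91000e-01  2.55000e-01  1.70820e+02]
 [ 9.27000e-01 -3.61000e-01 -1.03000e-01  6.04790e+02]
 [-0.00000e+00  2.75000e-01 -9.61000e-01  3.73843e+02]
 [ 0.00000e+00  0.00000e+00  0.00000e+00  1.00000e+00]]
0.15 [234.5003697  578.90545566 230.69875748] [[-3.67742970e-04  3.75437365e-01  9.26847695e-01]
 [-1.18549766e-03  9.26846943e-01 -3.75437531e-01]
 [-9.99999230e-01 -1.23684029e-03  1.04238671e-04]] 85.3884008855124 [-0.2469955   0.3920296   0.11854986] 18.700000000000003
```

View pics/a_side.png

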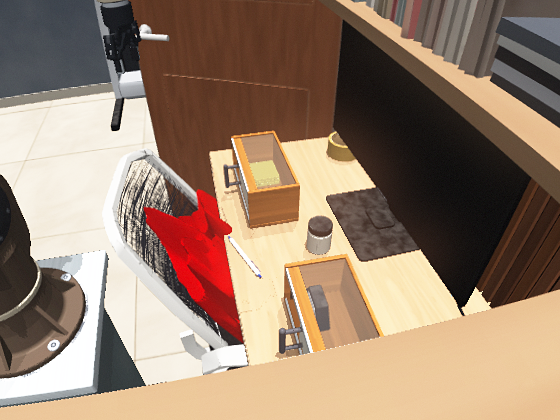

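View pics/a_top.png

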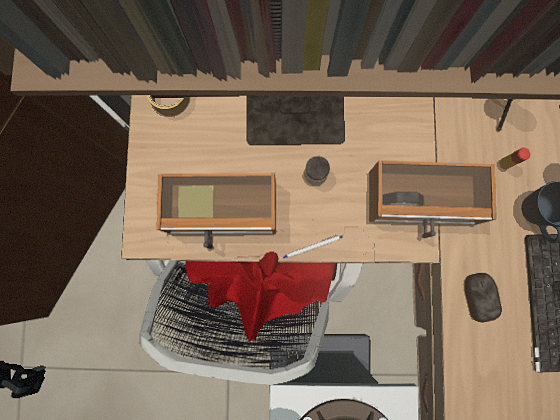

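View pics/a_wrist.png

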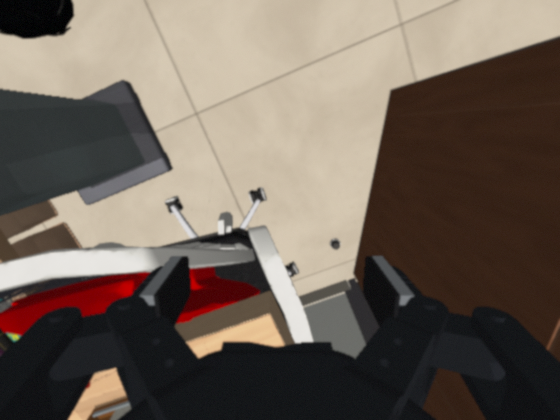

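The clock cabinet is the robot's right one: its pull is at about (428,230) in top and (283,340) in side. The note cabinet is on the left, with its pull at (208,240). The jar is at (317,170). Next I zoom in to locate these exactly.

```bash
python3 - <<'E'
import cv2
a=cv2.imread("pics/a_top.png");b=cv2.imread("pics/a_side.png")
cv2.imwrite("pics/z_top.png",cv2.resize(a[150:260,360:510],None,fx=5,fy=5,interpolation=cv2.INTER_CUBIC))
cv2.imwrite("pics/z_side.png",cv2.resize(b[250:370,250:390],None,fx=5,fy=5,interpolation=cv2.INTER_CUBIC))
E
```

```text
(no output)
```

View pics/z_top.png

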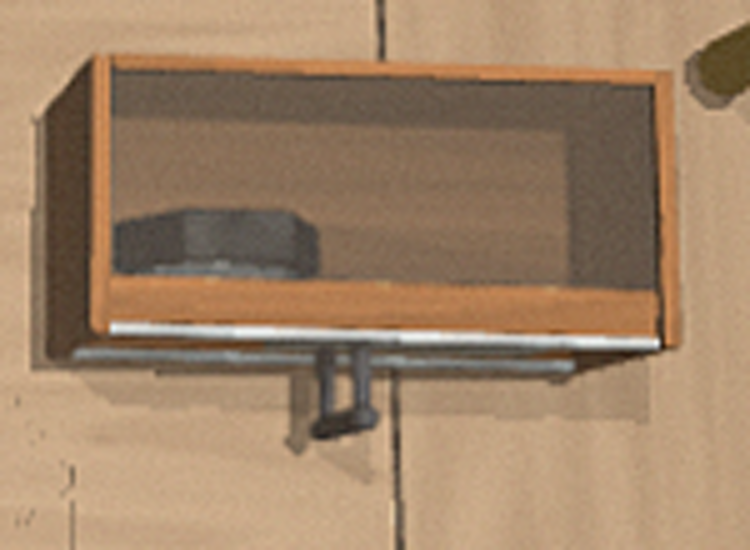

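View pics/z_side.png

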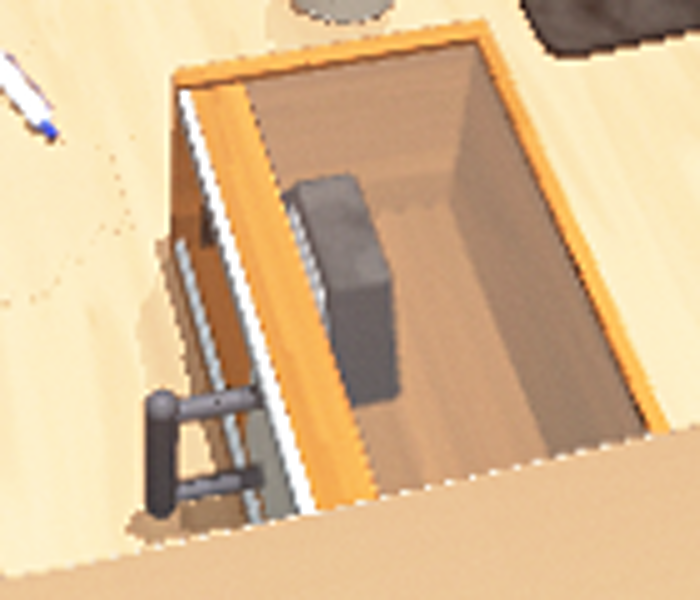

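```bash
cat > h.py <<'E'
import cv2,numpy as np
def ray(f,u,v):
    K=np.array([[f["fx"],0,f["cx"]],[0,f["fy"],f["cy"]],[0,0,1]])
    p=cv2.undistortPoints(np.array([[[u,v]]],float),K,np.array(f["dist_coeffs"]))[0,0]
    W=np.array(f["world_from_camera"]); d=W[:3,:3]@[p[0],p[1],1]; return W[:3,3],d/np.linalg.norm(d)
def onz(f,u,v,z):
    o,d=ray(f,u,v); return o+d*(z-o[2])/d[2]
def tri(r1,r2):
    A=np.zeros((3,3));b=np.zeros(3)
    for o,d in (r1,r2):
        M=np.eye(3)-np.outer(d,d);A+=M;b+=M@o
    x=np.linalg.solve(A,b); return x,[np.linalg.norm(np.cross(x-o,d)) for o,d in (r1,r2)]
E
python3 - <<'E'
from h import *
from plant import env, optics
np.set_printoptions(precision=1,suppress=True)
t=optics.grab_frame("top");s=optics.grab_frame("side")
T=lambda x,y:(360+(x+.5)/5-.5,150+(y+.5)/5-.5)
S=lambda x,y:(250+(x+.5)/5-.5,250+(y+.5)/5-.5)
print("bartop tri",tri(ray(t,*T(365,416)),ray(s,*S(161,402))))
print("bartop z87",onz(t,*T(365,416),87.5),onz(s,*S(161,402),87.5))
print("barbot z17",onz(t,*T(325,430),17),onz(s,*S(162,508),17))
print("frame top: FL,FR,BL,BR")
for p in [(92,332),(675,350),(95,55),(672,70)]: print(onz(t,*T(*p),105))
print("FL side",onz(s,*S(176,85),105),"BL",onz(s,*S(484,22),105))
print("jar",onz(t,317,165,70),onz(s,320,220,70),"note bar top",onz(t,209,236,87.5))
g=t["pixels"]
E
```

```text
bartop tri (array([ 471.4, -171.5,   83.6]), [np.float64(0.4074976081154135), np.float64(0.4074976081153192)])
bartop z87 [ 470.7 -170.3   87.5] [ 471.3 -173.9   87.5]
barbot z17 [ 470.6 -174.5   17. ] [ 472.6 -171.9   17. ]
frame top: FL,FR,BL,BR
[502.  -55.7 105. ]
[ 496.8 -292.   105. ]
[616.2 -59.1 105. ]
[ 612.6 -297.1  105. ]
FL side [503.1 -63.4 105. ] BL [617.6 -60.3 105. ]
jar [613.9  64.5  70. ] [612.4  71.6  70. ] note bar top [459.7 286.1  87.5]
```

The top of the pull bar is at about (471,-172,84–87), which agrees with the stated 87.5. The cabinet's width, depth and front edge also agree with the figures given. My plan is to shut the fingers, align the jaws with world y, come down to the right of the pull and push +y.

Emit:
send_rows --targets '[-1,0,0,0,-10.7,0,0,-1,0,0,0,-10.7,0,0,-1,0,0,0.055,0,0,0,-1,0,0,0.055,0,0,0,-1,0,0,0.055,0,0,0,-1,0,0,0.05,0,0,0]'

```text
t: 1.0
tcp_pos: [448.5, 581.7, 230.2]
tcp_rot: [[-0.004, -0.009, 1.0], [0.0, 1.0, 0.009], [-1.0, 0.0, -0.004]]
wrist_force: [0.7, 0.7, 0.3]
opening: -0.2
```

Emit:
send_rows --targets '[-1,0,-0.06,0,0,0,0,-1,0,-0.06,0,0,0,0,-1,0,-0.06,0,0,0,0,-1,0,-0.06,0,0,0,0,-1,0,-0.06,0,0,0,0,-1,0,-0.06,0,0,0,0,-1,0,-0.06,0,0,0,0,-1,0,-0.06,0,0,0,0]'

```text
t: 2.0
tcp_pos: [456.1, 89.3, 225.2]
tcp_rot: [[-0.004, -0.007, 1.0], [-0.004, 1.0, 0.007], [-1.0, -0.004, -0.004]]
wrist_force: [1.0, -1.0, 0.1]
opening: 0.0
```

Emit:
send_rows --targets '[-1,0,-0.06,0.003,0,0,0,-1,0,-0.06,0.003,0,0,0,-1,0,-0.06,0.003,0,0,0,-1,0,-0.06,0.003,0,0,0,-1,0,-0.05,0,0,0,0,-1,0,-0.024,0,0,0,0,-1,0,0,0,0,0,0]'

```text
t: 2.88
tcp_pos: [468.2, -240.4, 227.7]
tcp_rot: [[0.0, 0.001, 1.0], [-0.005, 1.0, -0.001], [-1.0, -0.005, 0.0]]
wrist_force: [0.6, 0.5, -0.8]
opening: 0.1
```

```bash
python3 - <<'E'
from plant import env, optics
import cv2
for n in ["side","wrist","top"]:
    cv2.imwrite(f"pics/b_{n}.png",optics.grab_frame(n)["pixels"])
s=env.read_state(); print(s["t"],s["tcp_pos"],s["qpos"])
E
```

```text
3.025 [ 468.84241527 -237.00926682  227.57114237] [  6.72585907  15.80545755  17.88433317 105.47014918  -5.34510149
  59.47335821 116.93063076]
```

View pics/b_side.png

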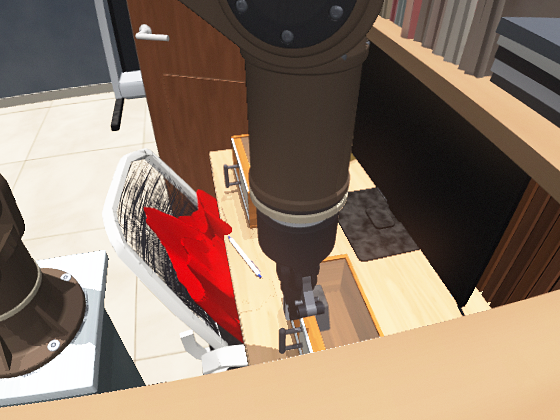

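View pics/b_wrist.png

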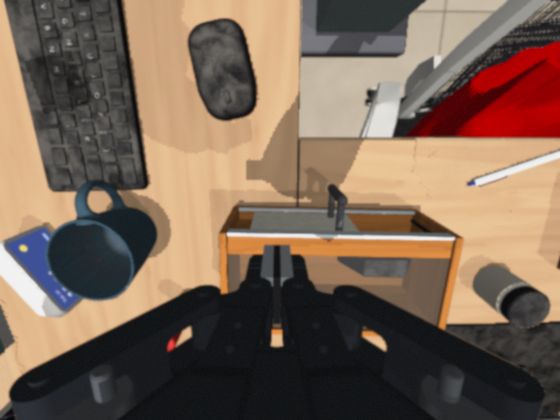

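The wrist view shows the door as the grey panel from x=245 to 355, with the pull near its left (+y) end at (337,190–225). I'll cross-check the pull's position from this view.

```bash
python3 - <<'E'
import cv2
a=cv2.imread("pics/b_wrist.png");cv2.imwrite("pics/z_w.png",cv2.resize(a[170:270,220:340+40],None,fx=5,fy=5,interpolation=cv2.INTER_CUBIC))
from h import *
from plant import env, optics
w=optics.grab_frame("wrist")
print(np.round(w["world_from_camera"],2))
for p in [(333,188),(340,225)]:
  for z in (87.5,17): print(p,z,onz(w,*p,z))
E
```

```text
[[-0.0000e+00  9.6000e-01  2.8000e-01  4.0004e+02]
 [ 1.0000e+00  0.0000e+00 -0.0000e+00 -2.3711e+02]
 [-0.0000e+00  2.8000e-01 -9.6000e-01  3.7081e+02]
 [ 0.0000e+00  0.0000e+00  0.0000e+00  1.0000e+00]]
(333, 188) 87.5 [ 459.72722561 -181.89575893   87.5       ]
(333, 188) 17 [ 474.57984078 -168.15567075   17.        ]
(340, 225) 87.5 [ 498.351131   -172.51452092   87.5       ]
(340, 225) 17 [ 522.81511719 -156.43995728   17.        ]
```

View pics/z_w.png

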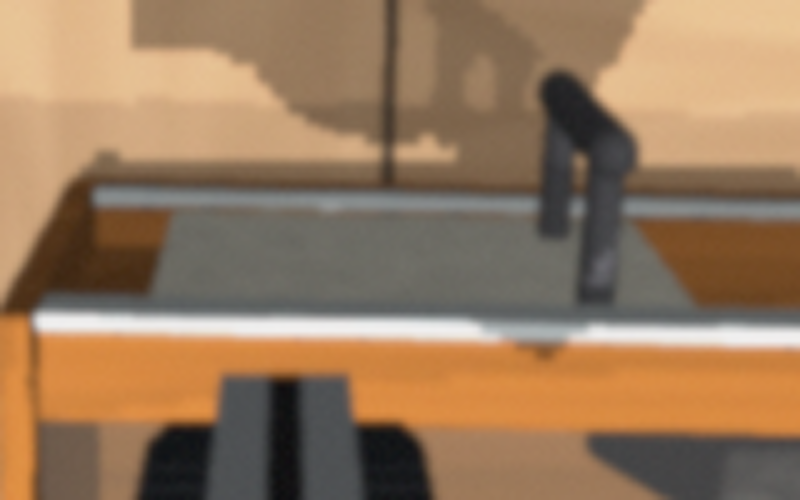

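Emit:
send_rows --targets '[-1,0.055,0,0,0,0,0,-1,0.055,0,0,0,0,0,-1,0.045,0,0,0,0,0,-1,0.012,0,0,0,0,0,-1,0,0,0,0,0,0]'

```text
t: 3.7
tcp_pos: [474.0, -230.8, 59.2]
tcp_rot: [[0.007, -0.016, 1.0], [-0.002, 1.0, 0.016], [-1.0, -0.003, 0.007]]
wrist_force: [0.7, -0.0, 0.0]
opening: -0.2
```

```bash
python3 - <<'E'
from plant import env, optics
import cv2
for n in ["side","wrist"]:
    cv2.imwrite(f"pics/c_{n}.png",optics.grab_frame(n)["pixels"])
s=env.read_state(); print(s["t"],s["tcp_pos"],s["wrist_force"])
E
```

```text
3.8 [ 474.64792931 -231.43916125   60.27277406] [-0.45955965  0.52703979  0.18879016]
```

View pics/c_wrist.png

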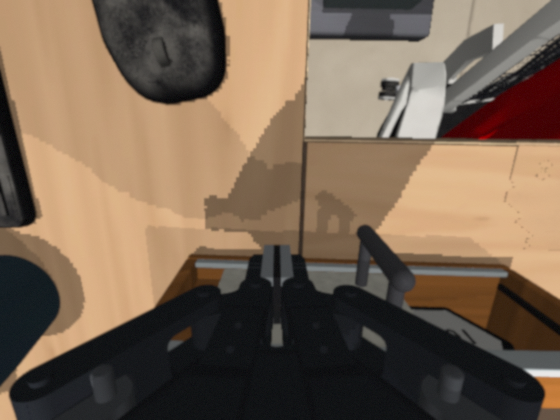

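View pics/c_side.png

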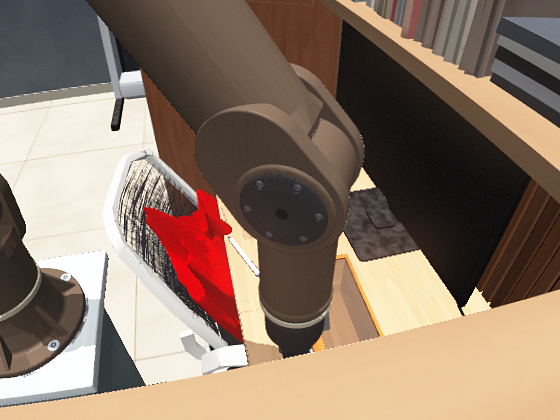

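The fingers are beside the pull, clear of the cabinet front, and the force is about zero. I'll approach gently.

Emit:
send_rows --targets '[-1,0,0.012,-0.004,0,0,0,-1,0,0.012,-0.001,0,0,0,-1,0,0.012,0,0,0,0,-1,0,0.01,0,0,0,0]'

```text
t: 4.3
tcp_pos: [470.8, -183.4, 63.6]
tcp_rot: [[0.015, -0.015, 1.0], [-0.005, 1.0, 0.015], [-1.0, -0.005, 0.015]]
wrist_force: [1.0, -2.9, -2.1]
opening: 0.1
```

Emit:
send_rows --targets '[-1,0.002,0.01,0,0,0,0,-1,0.002,0.01,0,0,0,0,-1,0.001,0.01,0,0,0,0,-1,0,0.005,0,0,0,0]'

```text
t: 4.8
tcp_pos: [471.2, -146.3, 58.5]
tcp_rot: [[0.017, -0.015, 1.0], [-0.006, 1.0, 0.015], [-1.0, -0.006, 0.017]]
wrist_force: [0.9, -2.3, 1.4]
opening: -0.2
```

```bash
python3 - <<'E'
from plant import env, optics
import cv2
for n in ["wrist","top"]:
    cv2.imwrite(f"pics/d_{n}.png",optics.grab_frame(n)["pixels"])
s=env.read_state(); print(s["t"],s["tcp_pos"],s["wrist_force"])
E
```

```text
4.9 [ 470.99418566 -146.11612436   58.45456933] [ 0.40597199 -0.41023021 -0.32397478]
```

View pics/d_wrist.png

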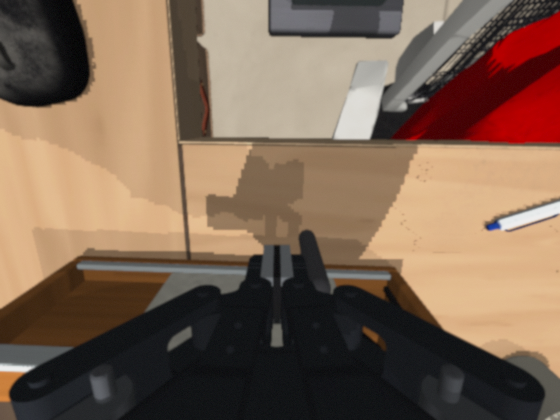

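The door moves with the finger, and the pull sits against the finger's left flank. Continuing.

Emit:
send_rows --targets '[-1,0,0.008,0,0,0,0,-1,0,0.008,0,0,0,0,-1,0,0.008,0,0,0,0,-1,0,0.006,0,0,0,0]'

```text
t: 5.4
tcp_pos: [471.4, -115.4, 58.5]
tcp_rot: [[0.018, -0.014, 1.0], [-0.007, 1.0, 0.014], [-1.0, -0.007, 0.018]]
wrist_force: [1.7, -2.1, -0.5]
opening: -0.2
```

Emit:
send_rows --targets '[-1,0,0.006,0,0,0,0,-1,0,0.006,0,0,0,0]'

```text
t: 5.65
tcp_pos: [471.4, -105.6, 58.5]
tcp_rot: [[0.02, -0.012, 1.0], [-0.01, 1.0, 0.012], [-1.0, -0.011, 0.019]]
wrist_force: [1.1, -28.6, -5.0]
opening: 0.1
```

```bash
python3 - <<'E'
from plant import env, optics
import cv2
for n in ["wrist","top"]:
    cv2.imwrite(f"pics/e_{n}.png",optics.grab_frame(n)["pixels"])
s=env.read_state(); print(s["t"],s["tcp_pos"],s["wrist_force"])
E
```

```text
5.75 [ 471.37530291 -106.05773727   58.52307553] [  1.86051888 -15.27424639  -2.29560545]
```

View pics/e_wrist.png

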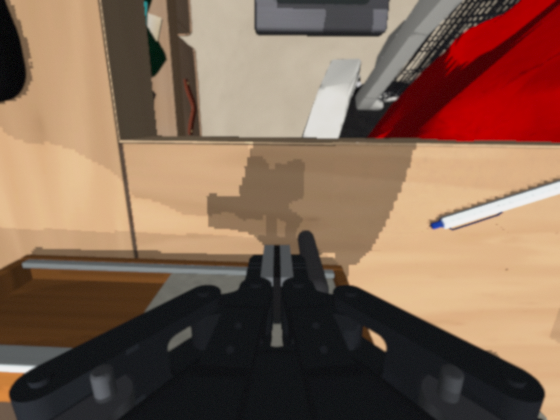

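The force rose to 28 N, and the panel has reached the left side wall. One more small push to confirm that it's seated.

Emit:
send_rows --targets '[-1,0,0.002,0,0,0,0,-1,0,0.001,0,0,0,0]'

```text
t: 6.0
tcp_pos: [471.3, -106.5, 58.5]
tcp_rot: [[0.02, -0.007, 1.0], [-0.014, 1.0, 0.007], [-1.0, -0.015, 0.02]]
wrist_force: [1.9, -4.5, -0.4]
opening: 0.1
```

Emit:
send_rows --targets '[-1,0,0.004,0,0,0,0,-1,0,0.004,0,0,0,0]'

```text
t: 6.25
tcp_pos: [471.3, -106.1, 58.7]
tcp_rot: [[0.022, 0.001, 1.0], [-0.023, 1.0, -0.0], [-0.999, -0.023, 0.022]]
wrist_force: [1.5, -19.7, -3.1]
opening: -0.0
```

Under repeated push it holds at y = -106, so it's on the stop. I'll back away to the right, then go up.

Emit:
send_rows --targets '[-1,0,-0.01,0,0,0,0,-1,0,-0.025,0,0,0,0,-1,0,-0.02,0,0,0,0,-1,-0.03,0,0,0,0,0,-1,-0.055,0,0,0,0,0,-1,-0.055,0,0,0,0,0,-1,0,-0.06,0,0,0,0,-1,0,-0.06,0,0,0,0]'

```text
t: 7.25
tcp_pos: [466.6, -272.4, 204.6]
tcp_rot: [[0.013, -0.015, 1.0], [-0.014, 1.0, 0.015], [-1.0, -0.014, 0.013]]
wrist_force: [1.0, -0.0, -0.7]
opening: -0.3
```

```bash
python3 - <<'E'
from plant import env, optics
import cv2
for n in ["wrist","top","side"]:
    cv2.imwrite(f"pics/f_{n}.png",optics.grab_frame(n)["pixels"])
s=env.read_state(); print(s["t"],s["tcp_pos"],s["wrist_force"])
E
```

```text
7.4 [ 465.21568813 -275.19047223  203.86388896] [-0.56297403  0.37028814 -0.30454046]
```

View pics/f_wrist.png

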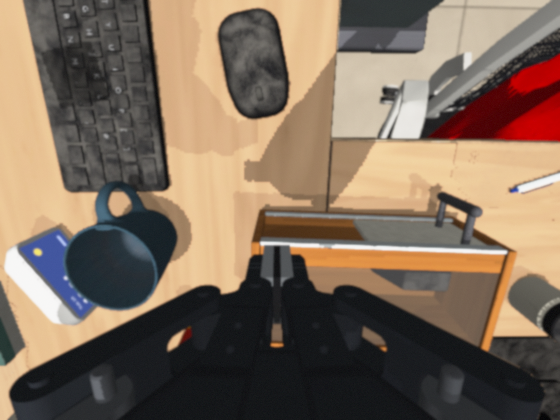

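View pics/f_top.png

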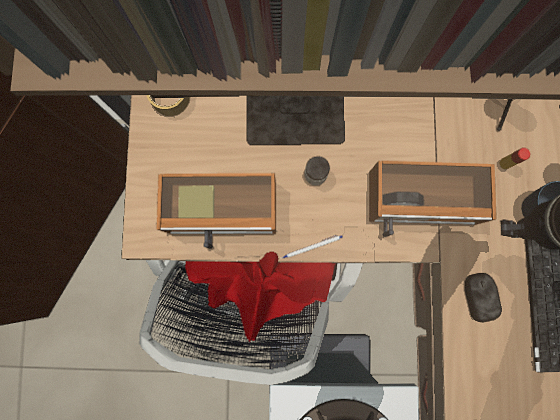

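View pics/f_side.png

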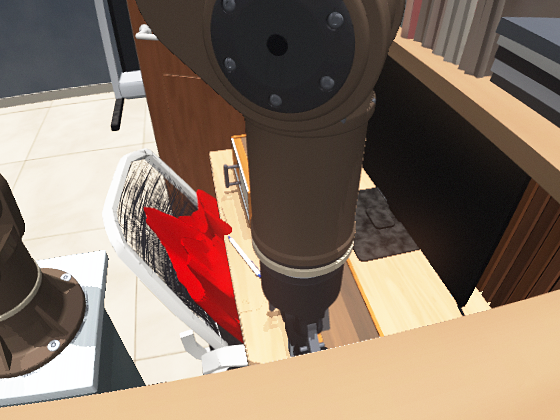

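The wrist view has the white panel now spanning x≈355–500, up to the left side wall. In the top view, the note pull (208,240) and jar (317,170) are where they were. I'll zoom in on the door's left edge and compare before and after.

```bash
python3 - <<'E'
import cv2,numpy as np
from h import *
from plant import optics
a=cv2.imread("pics/f_wrist.png");cv2.imwrite("pics/z_f.png",cv2.resize(a[185:265,400:530],None,fx=6,fy=6,interpolation=cv2.INTER_CUBIC))
w=optics.grab_frame("wrist"); print("bar top",onz(w,473.5,211.5,87.5))
p=cv2.imread("pics/a_top.png");q=cv2.imread("pics/f_top.png")
d=cv2.absdiff(p,q).max(2)
for n,(r0,r1,c0,c1) in dict(note=(165,255,150,285),jar=(150,195,298,335)).items(): print(n,(d[r0:r1,c0:c1]>40).sum())
E
```

```text
bar top [472.99184573 -95.61660606  87.5       ]
note 0
jar 0
```

View pics/z_f.png

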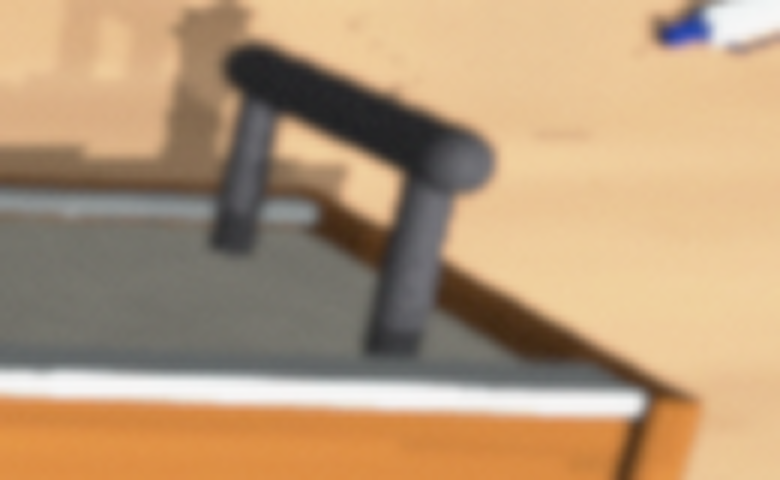

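```bash
python3 -c "
from plant import env
print(env.finish_job())"
```

```text
the job is handed in; nothing more can be done
None
```

The door of the clock's cabinet (the robot's right one) is fully closed against the left side of its frame, and I've handed the job in. I pushed its pull to the robot's left with the shut fingers, then backed off and raised the arm clear.

- **Door closed:** the pull moved about 77 mm, from y ≈ -172 to -96. The tool then held at y ≈ -106 under repeated pushes, and the highest wrist force I read was about 29 N. After I backed off, the wrist picture showed the panel flush against the left side wall with no gap.
- **Other cabinet and jar:** the top pictures from before and after show no change at either, so both stayed where they were.
- **At hand-in:** the robot was touching nothing. The last reading, just before, was at 7.4 s of the 29 s allowed.
- **Disagreements:** the top and side views differed by up to about 4 mm on the pull and 7–8 mm on the cabinet's front corner and the jar. This did not affect the push, because the finger felt its way to the pull. No check failed.

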